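# Make room in the cassette row and file the orange one

### The arm

A 7-joint arm with a two-finger parallel gripper is mounted at the origin on a cart in front of the work surface, level with it; the furniture and walls round the work are solid. World frame = base frame: x ahead of the robot, y to its left, z up, the work surface at z = 0. Lengths are in m, angles in rad, forces in N, time in s.
With the tool pointing down it reaches from about 0.425 to 0.8 m from the base axis. Payload 8.3 kg.
Tool frame: the origin (TCP) lies where the fingers leave the gripper's body, on its centre line; the fingertips stand 73 mm ahead of it and the grasp point (between the pads) lies 54 mm ahead of it (arm.grip_depth is the distance from the TCP to the grasp point, in m); z points along the fingers, x is the direction in which the jaws open and shut, and the axes are right-handed (so a half turn about z gives the same grasp; the last joint's range is limited). The gripper opens to 85 mm and grips with 20 to 120 N. Pads are 22 mm wide; open, the fingers measure 114 mm over their backs; the gripper's body (76 mm by 85 mm) begins 54 mm behind the grasp point. The pads swing forward as they close: fully open they stand 13 mm farther back than shut.
Start: joints at [-1.234, 0.383, 0.016, 1.37, -0.006, 1.388, -0.046], TCP at [0.243, 0.576, 0.304] pointing down, gripper open.
Joint ranges: [-2.95, 2.95], [-0.25, 2.06], [-1.52, 1.56], [0.18, 2.33], [-1.44, 4.58], [0.02, 2.06], [-3.01, 3.01]. Speed limits (rad/s): [2.39, 2.39, 3.01, 3.01, 3.14, 3.14, 3.14].

### API

Orientations are given as a 3x3 rotation matrix whose columns are the frame's x, y, z axes.
In Python, from station import arm gives the robot as it stands.
- The arm moves only by the tool servo_tool, never from a script. Its argument "moves" is a list of rows, each an object with "translation": the shift along the tool's x, y, z as a fraction of full scale, a list of three; "twist": the turn about the tool's z as a fraction of full scale; "fingers": the opening, from -1 (shut) to 1 (fully open), so that 0 is half open. A call has 1 to 12 rows; each row is the pose to reach, as a shift and turn from the pose measured when the call began, along the tool's axes at that moment; what a row does not reach only later rows make up. Full scale, the value 1, is 0.4 m for a shift and 90 degrees for a turn. A row lasts 1/10 s, in which the tool goes at most 50 mm and 8.59 degrees, less where a joint would pass 70% of its speed; a pose out of reach is approached as far as the arm can. A call with a number of a shift or a turn outside -1 to 1 is refused whole. A call with a gripper value outside its range is refused whole. The fingers move at their own pace and stop on an object; "grip_force" is the grip in N (left out, the last holds). Time passes only in rows, so rows that repeat a pose let the fingers close. It gives the time, the measured TCP pose, the force and the opening at its end, in the units of the state.
- arm.get_obs(): the state, without advancing time (a new reading comes with each control period).
- arm.snapshot(name): name is "side" or "top"; returns (picture, depth): 480x640x3 uint8, red, green, blue; 480x640 float32, m along the optical axis (not along the pixel's ray), 0 where there is no reading.
- arm.camera_params(name): a dict with "fx", "fy", "cx", "cy" (pixels), "dist_coeffs" ([k1, k2, p1, p2, k3] as OpenCV has them; the pictures are not rectified), "R" (3x3) and "t" (3): a world point X has camera coordinates R X + t. Camera axes: x right, y down, z forward; pixel columns grow to the right and rows downward; lengths in m; the calibration is good to about 2 mm. A picture is of the moment at which its call begins. camera_params takes no time and is no camera call.
- arm.close_job(): hands the job in, once; it reports no verdict.
The state is a dict: "time": time; "joint_pos": joint angles; "dq": joint speeds; "joint_efforts": joint torques, N m; "eef_pos": TCP position; "orientation": TCP orientation; "ft_force": force on the tool from outside, world axes, zero at the start; "torque": the same for the moment, N m; "gripper_width": finger opening in m.
Only numpy, scipy, OpenCV 4.12 (cv2) and the standard library are available. Lean on these libraries where they do the work, as an engineer would, in place of code of your own. Each camera call takes 0.05 s, during which the arm holds its last target. There are 200 camera calls.

### The job

File the orange component cassette in the rack, between the grey cassettes and the blue ones. The row is too closed up to take it, so first gently nudge the grey ones and the blue ones apart, each towards its own end of the rack until you feel the buffer there; then slide the orange one down into the gap until it stands fully home on the rack floor, upright like the others. Feel your way: never push, press or jam the cassettes hard, and leave the mouse, the cutters and the circuit board alone.

Things in the scene. Friction and masses are not known exactly. Their poses are not given: they have to be found in the camera images.
- orange_cassette: Orange cassette to file, upright on the bench right of the rack. Body 50 mm thick (y), 100 long (x), 55 high; foot narrowed 1.5 mm a side over the lowest 6 mm. On its top centre a grip rib, 12 mm thick (y), 46 long (x), 55 to 89 mm above the underside: grip it from above across the 12 mm. 0.2 to 0.35 kg. Origin: centre of the underside, z up; turned half round it is the same.
- grey_inner: Grey cassette, second from the left (+y) in the row; shape and axes as the orange one, 0.25 kg. The row runs along the cassettes' common y. Ribs of touching cassettes are 38 mm apart, so open the jaws only a little when letting go there. Nudge a cassette low on its rib, close above the body, lest it tip; it slides at under 1 N.
- grey_outer: Grey cassette at the left (+y) end of the row, same shape, 0 to 3 mm from the inner grey one. The rack is fixed but not measured: slippery floor 6 mm above the bench; rails 16 mm high in front and behind, 105 mm apart; a rubber buffer at each end, 253 mm face to face, that gives 1 mm per 5 N for 5 mm, then is hard. The buffers stand 3 to 30 mm beyond the row's ends: feel for them.
- blue_inner: Blue cassette, third from the left in the row; shape and axes as the orange one, 0.25 kg. The present gap to the inner grey one, about 10 to 18 mm, is where the orange cassette belongs. With all five in the rack the whole row has only 3 mm of play.
- blue_outer: Blue cassette at the right (-y) end of the row; shape and axes as the orange one, 0.25 kg; 0 to 3 mm from the inner blue one.
- mouse: Black computer mouse, 109 x 62 x 35 mm, on the bench in front of the rack; bystander. Origin: centre of the underside.
- cutters: Red-handled side cutters, 47 x 128 x 14 mm, lying on the bench to the right; bystander. Origin: centre of the underside.
- board_green: Green circuit board, 70 x 100 x 16 mm, lying behind the rack; bystander. Origin: centre of the underside.

How it is judged:
By the outcome, as a careful person would: the job done as asked, in the order asked, and still so for the second after the job is handed in, with the robot touching nothing.
It also fails if it takes over 58 s, if anything falls off the work surface, if the arm or the gripper's body presses on something with over 40 N, if the wrist force passes 120 N, or if a joint passes its speed limit or range.

## Working session

There is one attempt and no reset: what is moved stays moved. The work goes in short steps, Python scripts to look and compute and a tool call to move; the robot and the scene stay as the last step left them, time stands still between calls to the robot, and variables do not carry over. Pictures are saved under pics/ and viewed, about 8 in all and at most 12, crops included, and the job is handed in when it is done.

Besides the shell and the picture viewer there is one more tool, called as name(argument=value, ...), one argument or row to a line, values as JSON. servo_tool: Moves the arm, as the interface text tells. Its arguments: {"type":"object","properties":{"moves":{"type":"array"},"grip_force":{"type":"number"}},"required":["moves"]}

```bash
mkdir -p pics; ls
cat > h.py <<'E'
import numpy as np, cv2
from station import arm
def snap(n,f):
    p,d=arm.snapshot(n); cv2.imwrite('pics/'+f+'.png',p[:,:,::-1]); np.savez('pics/'+f+'.npz',p=p,d=d); return p,d
def world(n,uv,depth):
    c=arm.camera_params(n);K=np.array([[c['fx'],0,c['cx']],[0,c['fy'],c['cy']],[0,0,1]])
    q=cv2.undistortPoints(np.array(uv,float).reshape(-1,1,2),K,np.array(c['dist_coeffs'])).reshape(-1,2)
    q=np.c_[q,np.ones(len(q))]*np.array(depth,float).reshape(-1,1)
    return (q-np.array(c['t']))@np.array(c['R'])
def cloud(n,d):
    v,u=np.mgrid[0:480,0:640]
    return world(n,np.c_[u.ravel(),v.ravel()],d.ravel()).reshape(480,640,3)
E
python3 - <<'E'
from h import *
np.set_printoptions(precision=4,suppress=True)
print(arm.get_obs())
for n in('top','side'):
    p,d=snap(n,n+'0'); print(arm.camera_params(n),(d>0).mean())
E
```

```text
pics
{'time': 0.0, 'joint_pos': array([-1.2339,  0.3842,  0.0164,  1.3711, -0.0063,  1.3882, -0.0465]), 'dq': array([ 0.0013,  0.0006, -0.0002, -0.0021,  0.001 , -0.001 , -0.0009]), 'joint_efforts': array([ -0.001 , -62.7591,   0.8436, -37.1832,   0.0164,   0.0143,
        -0.    ]), 'eef_pos': array([0.2431, 0.5754, 0.3029]), 'orientation': array([[ 0.3892,  0.9211, -0.0007],
       [ 0.9211, -0.3892, -0.0018],
       [-0.0019,  0.0001, -1.    ]]), 'ft_force': array([-0.2011,  0.3606,  0.5956]), 'torque': array([-0.0192, -0.0172, -0.0044]), 'gripper_width': 0.08586978256013908}
{'fx': 519.7727425513449, 'fy': 519.7727425513449, 'cx': 320.52625276249705, 'cy': 246.51654328544714, 'dist_coeffs': array([0.0186, 0.    , 0.    , 0.    , 0.    ]), 'R': array([[-0.0206, -0.9998, -0.0008],
       [-0.9959,  0.0206, -0.088 ],
       [ 0.088 , -0.001 , -0.9961]]), 't': array([-0.1188,  0.5941,  1.1719])} 0.9959895833333333
{'fx': 461.5919830533634, 'fy': 461.5919830533634, 'cx': 306.9063572614897, 'cy': 244.07132977697532, 'dist_coeffs': array([-0.0764,  0.    ,  0.    ,  0.    ,  0.    ]), 'R': array([[-0.998 ,  0.0625,  0.0044],
       [ 0.0362,  0.632 , -0.7741],
       [-0.0512, -0.7724, -0.633 ]]), 't': array([0.5877, 0.096 , 0.8706])} 0.9858984375
```

View pics/top0.png

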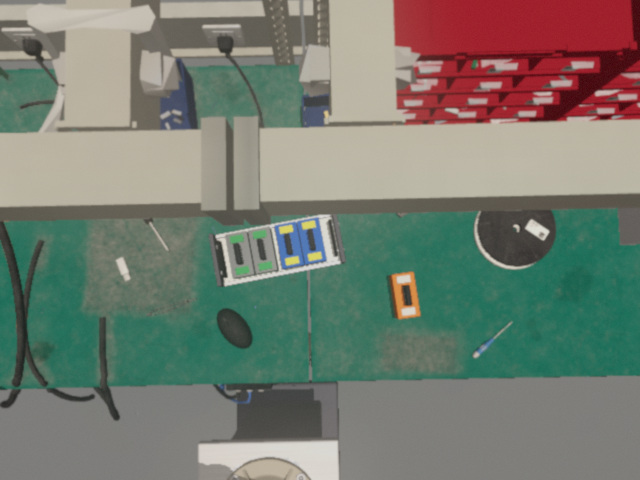

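View pics/side0.png

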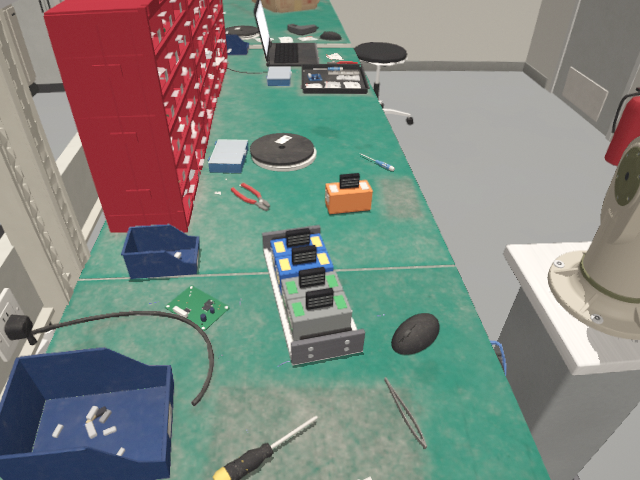

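The top view shows the rack at about (278,248): greys at u≈240 and 263, blues at 288 and 312. The orange cassette is at (405,295) and the mouse at (235,328). The side view agrees, with the cutters at (250,196) and the board at (198,306).

```bash
cat >> h.py <<'E'
def ribs(n,f,zlo=.080,zhi=.105,box=(.35,.75,-.5,.3)):
    """connected rib tops by depth height; prints centre, rect"""
    D=np.load('pics/'+f+'.npz');p,d=D['p'],D['d'];W=cloud(n,d)
    m=(d>0)&(W[...,2]>zlo)&(W[...,2]<zhi)&(W[...,0]>box[0])&(W[...,0]<box[1])&(W[...,1]>box[2])&(W[...,1]<box[3])
    k,l,s,c=cv2.connectedComponentsWithStats(m.astype(np.uint8),connectivity=4)
    out=[]
    for i in range(1,k):
        if s[i,4]<15: continue
        q=W[l==i]; r=cv2.minAreaRect((q[:,:2]*1000).astype(np.float32))
        print(n,s[i,4],'px',c[i].round(1),'mean',q.mean(0).round(4),'zmed',np.median(q[:,2]).round(4),'rect',np.round(r[0],1),np.round(r[1],1),round(r[2],1),'col',p[l==i].mean(0).round())
        out.append(q.mean(0))
    return out
def faces(n,f):
    """yellow/green/white+orange body tops by colour & height"""
    D=np.load('pics/'+f+'.npz');p,d=D['p'],D['d'];W=cloud(n,d)
    h=cv2.cvtColor(p,cv2.COLOR_RGB2HSV)
    roi=(W[...,0]>.35)&(W[...,0]<.75)&(W[...,1]>-.5)&(W[...,1]<.3)&(d>0)
    for nm,lo,hi in (('orange',(5,150,120),(18,255,255)),('blue',(105,120,60),(125,255,255)),('yellow',(20,60,120),(35,255,255))):
        m=cv2.inRange(h,lo,hi)>0
        m&=roi&(W[...,2]>.04)&(W[...,2]<.075)
        k,l,s,c=cv2.connectedComponentsWithStats(m.astype(np.uint8))
        for i in range(1,k):
            if s[i,4]<40: continue
            q=W[l==i]; r=cv2.minAreaRect((q[:,:2]*1000).astype(np.float32))
            print(n,nm,s[i,4],c[i].round(1),'mean',q.mean(0).round(4),'rect',np.round(r[0],1),np.round(r[1],1),round(r[2],1))
E
python3 - <<'E'
from h import *
for n in('top','side'):
    ribs(n,n+'0'); faces(n,n+'0')
D=np.load('pics/top0.npz');W=cloud('top',D['d']);print('beam',W[165,200],W[165,400],W[205,300],'tab',W[330,350],'floor',W[246,276], 'bufs',W[258,220],W[236,337])
E
```

```text
top 122 px [311.1 239. ] mean [ 0.6024 -0.1108  0.0939] zmed 0.0941 rect [ 602.8 -110.8] [44.8 12.5] 10.2 col [73. 78. 84.]
top 125 px [288.  243.4] mean [ 0.5938 -0.0603  0.0934] zmed 0.0939 rect [594.6 -60.1] [46.  12.5] 10.5 col [72. 77. 82.]
top 127 px [260.9 248.9] mean [ 0.5832 -0.0013  0.093 ] zmed 0.0938 rect [ 5.842e+02 -5.000e-01] [46.4 12.4] 9.9 col [75. 78. 73.]
top 134 px [237.4 253.2] mean [0.5748 0.0498 0.0933] zmed 0.0939 rect [575.2  50.8] [45.8 13. ] 10.9 col [71. 74. 68.]
top 124 px [407.6 295.1] mean [ 0.4767 -0.3173  0.0881] zmed 0.0883 rect [ 476.7 -317.8] [44.9 12.3] 6.4 col [75. 65. 55.]
top orange 545 [404.2 295.1] mean [ 0.4765 -0.3152  0.0546] rect [ 477.  -317.7] [98.6 50.2] 7.5
top blue 912 [300.1 243.7] mean [ 0.5958 -0.0855  0.0608] rect [597.2 -85.1] [96.  96.8] 9.8
top yellow 89 [308.3 224.6] mean [ 0.6384 -0.1046  0.0616] rect [ 638.3 -104.5] [16.2 28.8] 11.6
top yellow 93 [285.8 229. ] mean [ 0.6294 -0.054   0.0615] rect [629.4 -53.9] [15.9 29.1] 10.3
top yellow 89 [314.3 255.9] mean [ 0.5676 -0.1166  0.0616] rect [ 567.6 -116.7] [15.2 28.6] 8.3
top
[... 962 characters left out ...]
 [598.1 -94.4] [ 99.8 128.1] 9.4
side yellow 74 [315.7 241.1] mean [ 0.5647 -0.1179  0.0616] rect [ 564.7 -118.6] [16.4 30.6] 13.0
side yellow 80 [279.2 246.6] mean [ 0.6355 -0.1048  0.0619] rect [ 635.6 -104.8] [15.4 29.5] 10.1
side yellow 87 [322.5 258.3] mean [ 0.556  -0.0665  0.0618] rect [555.8 -66.2] [15.4 33.4] 12.4
side yellow 90 [284.5 264.2] mean [ 0.6267 -0.0544  0.0616] rect [627. -54.] [15.2 30.2] 7.5
beam [ 0.53031779 -0.08944588  1.04492061] [ 0.52921424 -0.15797092  1.04369093] [ 0.51761634 -0.12296781  1.0343236 ] tab [ 0.39801549 -0.19542063  0.00108507] floor [ 0.59689469 -0.02656468  0.00377287] bufs [0.56833231 0.09650372 0.04726269] [ 0.61275916 -0.16886087  0.04804083]
```

```bash
cat >> h.py <<'E'
PSI=np.radians(9.7); EY=np.array([-np.sin(PSI),np.cos(PSI),0]); EX=np.array([np.cos(PSI),np.sin(PSI),0])
def to(target,yaw=None,show=True):
    """fractions to bring TCP to target; yaw=world angle of tool x, rad"""
    o=arm.get_obs();R=o['orientation'];f=(R.T@(np.array(target)-o['eef_pos']))/.4
    a=np.arctan2(R[1,0],R[0,0]); tw=0
    if yaw is not None: tw=-((yaw-a+np.pi/2)%np.pi-np.pi/2)/(np.pi/2)
    print('t',round(o['time'],2),'F',o['ft_force'].round(2),'pos',o['eef_pos'].round(4),'yaw',np.degrees(a).round(2),'w',round(o['gripper_width'],4),'frac',f.round(4),'twist',round(tw,4))
E
python3 - <<'E'
from h import *
D=np.load('pics/top0.npz');W=cloud('top',D['d']);p=D['p']
m=(D['d']>0)
s=W@EY;x=W@EX
# rack profile along s through depth, in rack frame
for nm in('top','side'):
    D=np.load(f'pics/{nm}0.npz');W=cloud(nm,D['d']);s=W@EY;x=W@EX
    for lo in np.arange(-.31,.07,.004):
        q=(np.abs(x-.573)<.04)&(s>=lo)&(s<lo+.004)&(W[...,2]<.12)&(W[...,2]>-.02)
        z=W[...,2][q]
        if (lo<-.24 or lo>-.06) and len(z): print(nm,round(lo,3),len(z),np.percentile(z,[10,50,90]).round(3))
for c in((.6025,-.1105),(.594,-.0595),(.5835,.0),(.5745,.0515)): print(np.dot((*c,0),EX).round(4),np.dot((*c,0),EY).round(4))
to([.589,-.03,.25],np.radians(99.7))
E
```

```text
top -0.31 59 [-0.003 -0.     0.004]
top -0.306 56 [-0.003  0.001  0.003]
top -0.302 56 [-0.003  0.     0.003]
top -0.298 54 [-0.003  0.     0.003]
top -0.294 57 [-0.003  0.001  0.004]
top -0.29 57 [-0.002  0.     0.003]
top -0.286 59 [-0.003  0.     0.003]
top -0.282 18 [-0.001  0.     0.041]
top -0.278 56 [0.046 0.05  0.052]
top -0.274 64 [0.048 0.05  0.052]
top -0.27 90 [0.004 0.036 0.051]
top -0.266 39 [0.004 0.031 0.046]
top -0.262 62 [0.043 0.045 0.049]
top -0.258 81 [0.003 0.009 0.046]
top -0.254 58 [0.003 0.005 0.008]
top -0.25 59 [0.003 0.006 0.009]
top -0.246 56 [0.002 0.006 0.009]
top -0.242 59 [0.003 0.006 0.009]
top -0.058 67 [0.058 0.061 0.064]
top -0.054 107 [0.059 0.072 0.095]
top -0.05 70 [0.06  0.092 0.097]
top -0.046 64 [0.06  0.093 0.097]
top -0.042 32 [0.059 0.062 0.092]
top -0.038 43 [0.059 0.061 0.064]
top -0.034 67 [0.059 0.061 0.063]
top -0.03 63 [0.059 0.061 0.063]
top -0.026 61 [0.058 0.061 0.063]
top -0.022 5 [0.054 0.059 0.061]
top -0.014 45 [0.004 0.006 0.01 ]
top -0.01 55 [0.003 0.006 0.009]
top -0.006 168 [0.005 0.027 0.046]
top -0.002 53 [0.043 0.045 0
[... 1326 characters left out ...]
52]
side 0.014 846 [0.005 0.03  0.05 ]
side 0.018 291 [0.    0.012 0.042]
side 0.022 95 [-0.001  0.001  0.002]
side 0.026 95 [-0.     0.001  0.002]
side 0.03 101 [-0.001  0.001  0.002]
side 0.034 109 [-0.001  0.001  0.002]
side 0.038 104 [-0.001  0.001  0.002]
side 0.042 104 [-0.001  0.     0.002]
side 0.046 110 [-0.001  0.001  0.002]
side 0.05 103 [-0.001  0.     0.002]
side 0.054 110 [-0.001  0.     0.002]
side 0.058 111 [-0.001  0.     0.002]
side 0.062 108 [-0.001  0.     0.002]
side 0.066 99 [-0.     0.001  0.002]
0.5753 -0.2104
0.5755 -0.1587
0.5752 -0.0983
0.575 -0.046
t 0.1 F [ 0.1  -0.35  0.33] pos [0.2431 0.5754 0.303 ] yaw 67.1 w 0.0858 frac [-1.0575  1.3856  0.1343] twist -0.3622
```

servo_tool(
  moves=[
    {"translation": [-0.75,1.0,0.1],"twist": -0.362,"fingers": -1},
    {"translation": [-0.75,1.0,0.1],"twist": -0.362,"fingers": -1},
    {"translation": [-0.75,1.0,0.1],"twist": -0.362,"fingers": -1},
    {"translation": [-0.75,1.0,0.1],"twist": -0.362,"fingers": -1},
    {"translation": [-0.75,1.0,0.1],"twist": -0.362,"fingers": -1},
    {"translation": [-0.75,1.0,0.1],"twist": -0.362,"fingers": -1},
    {"translation": [-0.75,1.0,0.1],"twist": -0.362,"fingers": -1},
    {"translation": [-0.75,1.0,0.1],"twist": -0.362,"fingers": -1},
    {"translation": [-0.75,1.0,0.1],"twist": -0.362,"fingers": -1},
    {"translation": [-0.75,1.0,0.1],"twist": -0.362,"fingers": -1},
    {"translation": [-0.75,1.0,0.1],"twist": -0.362,"fingers": -1},
  ],
)

```text
time: 1.2
eef_pos: [0.4972, 0.1357, 0.2629]
orientation: [[-0.157, 0.988, -0.0], [0.988, 0.157, -0.005], [-0.005, -0.001, -1.0]]
ft_force: [0.1, 0.1, 0.5]
gripper_width: -0.0001
```

Run:
```python
from h import *
print(.5752*EX-.1285*EY)
to(.5752*EX-.1285*EY+[0,0,.18],np.radians(99.7))
to(.5752*EX-.1285*EY+[0,0,.139],np.radians(99.7))
```

```text
[ 0.58862752 -0.0297478   0.        ]
t 1.2 F [0.08 0.07 0.45] pos [0.4972 0.1357 0.2629] yaw 99.06 w -0.0001 frac [-0.4435  0.161   0.2093] twist -0.0071
t 1.2 F [0.08 0.07 0.45] pos [0.4972 0.1357 0.2629] yaw 99.06 w -0.0001 frac [-0.443   0.1611  0.3118] twist -0.0071
```

servo_tool(
  moves=[
    {"translation": [-0.443,0.161,0.12],"twist": -0.007,"fingers": -1},
    {"translation": [-0.443,0.161,0.12],"twist": -0.007,"fingers": -1},
    {"translation": [-0.443,0.161,0.12],"twist": -0.007,"fingers": -1},
    {"translation": [-0.443,0.161,0.12],"twist": -0.007,"fingers": -1},
    {"translation": [-0.443,0.161,0.12],"twist": -0.007,"fingers": -1},
    {"translation": [-0.443,0.161,0.12],"twist": -0.007,"fingers": -1},
    {"translation": [-0.443,0.161,0.12],"twist": -0.007,"fingers": -1},
    {"translation": [-0.443,0.161,0.12],"twist": -0.007,"fingers": -1},
    {"translation": [-0.443,0.161,0.12],"twist": -0.007,"fingers": -1},
  ],
)

```text
time: 2.1
eef_pos: [0.5886, -0.0277, 0.2162]
orientation: [[-0.171, 0.985, 0.0], [0.985, 0.171, -0.004], [-0.004, -0.0, -1.0]]
ft_force: [0.4, -0.6, -0.0]
gripper_width: 0.0005
```

Run:
```python
from h import *
to(.5752*EX-.1285*EY+[0,0,.139],np.radians(99.7))
p,d=snap('side','s1'); cv2.imwrite('pics/s1c.png',cv2.resize(p[130:370,200:440,::-1],None,fx=2.4,fy=2.4,interpolation=cv2.INTER_CUBIC))
```

```text
t 2.1 F [ 0.39 -0.63 -0.  ] pos [ 0.5886 -0.0277  0.2162] yaw 99.84 w 0.0005 frac [-0.0043 -0.0006  0.193 ] twist 0.0015
```

View pics/s1c.png

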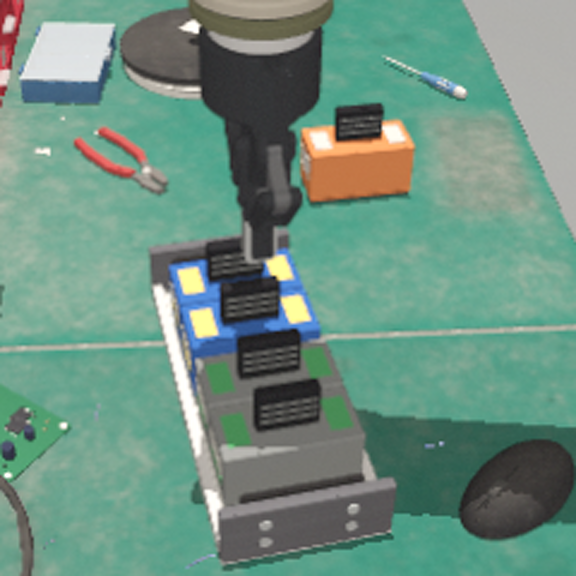

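The crop shows the shut fingers hanging over the row, with tips at about crop (262,255) and the four ribs clear below. Now lowering between the inner ribs.

servo_tool(
  moves=[
    {"translation": [-0.004,0,0.06],"twist": 0,"fingers": -1},
    {"translation": [-0.004,0,0.12],"twist": 0,"fingers": -1},
    {"translation": [-0.004,0,0.16],"twist": 0,"fingers": -1},
    {"translation": [-0.004,0,0.18],"twist": 0,"fingers": -1},
    {"translation": [-0.004,0,0.19],"twist": 0,"fingers": -1},
    {"translation": [-0.004,0,0.19],"twist": 0,"fingers": -1},
  ],
)

```text
time: 2.75
eef_pos: [0.589, -0.0297, 0.1404]
orientation: [[-0.171, 0.985, 0.0], [0.985, 0.171, -0.004], [-0.004, -0.0, -1.0]]
ft_force: [0.1, 0.7, 0.5]
gripper_width: 0.0003
```

Run:
```python
from h import *
to(.5752*EX-.1188*EY+[0,0,.139],np.radians(99.7))
p,d=snap('side','s2'); cv2.imwrite('pics/s2c.png',cv2.resize(p[170:350,210:410,::-1],None,fx=3,fy=3,interpolation=cv2.INTER_CUBIC))
```

```text
t 2.75 F [0.08 0.73 0.52] pos [ 0.589  -0.0297  0.1404] yaw 99.83 w 0.0003 frac [ 0.0242 -0.0008  0.0033] twist 0.0015
```

View pics/s2c.png

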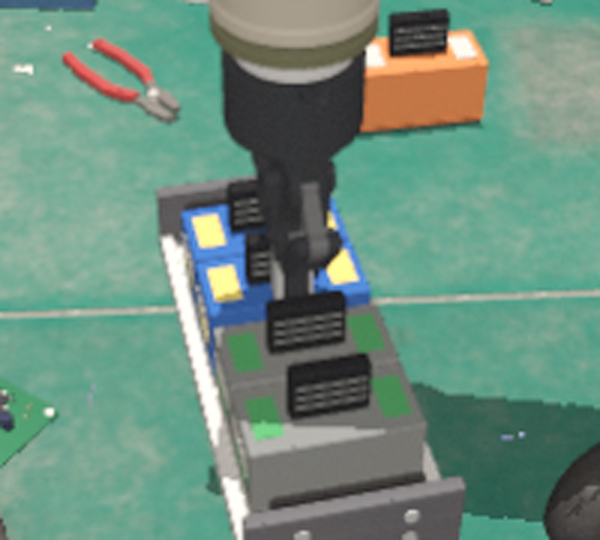

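servo_tool(
  moves=[
    {"translation": [0.01,0,0],"twist": 0,"fingers": -1},
    {"translation": [0.017,0,0],"twist": 0,"fingers": -1},
    {"translation": [0.02,0,0],"twist": 0,"fingers": -1},
    {"translation": [0.023,0,0],"twist": 0,"fingers": -1},
    {"translation": [0.026,0,0],"twist": 0,"fingers": -1},
    {"translation": [0.03,0,0],"twist": 0,"fingers": -1},
    {"translation": [0.034,0,0],"twist": 0,"fingers": -1},
    {"translation": [0.038,0,0],"twist": 0,"fingers": -1},
    {"translation": [0.042,0,0],"twist": 0,"fingers": -1},
    {"translation": [0.046,0,0],"twist": 0,"fingers": -1},
    {"translation": [0.05,0,0],"twist": 0,"fingers": -1},
  ],
)

```text
time: 3.9
eef_pos: [0.5858, -0.01, 0.1408]
orientation: [[-0.17, 0.985, 0.001], [0.985, 0.17, -0.004], [-0.004, 0.001, -1.0]]
ft_force: [-0.1, -1.4, -0.4]
gripper_width: -0.0002
```

Run:
```python
from h import *
to(.5752*EX-.0995*EY+[0,0,.139],np.radians(99.7))
p,d=snap('side','s3'); ribs('side','s3')
p,d=snap('top','t3'); ribs('top','t3')
```

```text
t 3.9 F [-0.13 -1.35 -0.36] pos [ 0.5858 -0.01    0.1408] yaw 99.82 w -0.0002 frac [ 0.0228 -0.0014  0.0045] twist 0.0013
side 113 px [349.5 176.2] mean [ 0.4738 -0.3143  0.0866] zmed 0.0871 rect [ 473.8 -315.6] [45.1 13.6] 12.8 col [52. 54. 54.]
side 111 px [290.7 234.8] mean [ 0.6131 -0.1043  0.0899] zmed 0.0916 rect [ 613.9 -106.5] [20.9 15.6] 21.5 col [56. 55. 56.]
side 89 px [295.2 252.4] mean [ 0.6069 -0.0529  0.09  ] zmed 0.0915 rect [606.3 -53.9] [16.3 12.6] 8.9 col [51. 53. 60.]
side 352 px [311.3 275.3] mean [0.5825 0.0095 0.0911] zmed 0.0929 rect [579.5   6. ] [34.2 43.8] 76.4 col [54. 55. 57.]
side 306 px [319.8 297.5] mean [0.5725 0.0614 0.0907] zmed 0.0926 rect [572.1  58.8] [46.2 12.8] 9.3 col [47. 47. 47.]
top 122 px [311.1 239. ] mean [ 0.6024 -0.1108  0.094 ] zmed 0.0942 rect [ 602.7 -110.8] [45.6 12.5] 10.2 col [70. 74. 80.]
top 50 px [289.3 249.8] mean [ 0.5798 -0.0629  0.0932] zmed 0.0942 rect [580.7 -62.5] [18.3 12.1] 11.0 col [66. 70. 75.]
top 121 px [407.6 294.9] mean [ 0.477  -0.3174  0.088 ] zmed 0.0879 rect [ 476.9 -317.9] [44.7 12.3] 7.0 col [73. 63. 52.]
```

servo_tool(
  moves=[
    {"translation": [0.004,0,0.002],"twist": 0,"fingers": -1},
    {"translation": [0.007,0,0.002],"twist": 0,"fingers": -1},
    {"translation": [0.01,0,0.002],"twist": 0,"fingers": -1},
    {"translation": [0.013,0,0.002],"twist": 0,"fingers": -1},
    {"translation": [0.016,0,0.002],"twist": 0,"fingers": -1},
    {"translation": [0.018,0,0.002],"twist": 0,"fingers": -1},
    {"translation": [0.02,0,0.002],"twist": 0,"fingers": -1},
    {"translation": [0.022,0,0.002],"twist": 0,"fingers": -1},
  ],
)

```text
time: 4.8
eef_pos: [0.5843, -0.001, 0.1399]
orientation: [[-0.171, 0.985, 0.001], [0.985, 0.171, -0.004], [-0.004, 0.0, -1.0]]
ft_force: [0.1, -1.0, -0.0]
gripper_width: 0.0001
```

Run:
```python
from h import *
to(.5752*EX-.0995*EY+[0,0,.139],np.radians(99.7))
p,d=snap('side','s4'); ribs('side','s4')
```

```text
t 4.8 F [ 0.1  -1.03 -0.05] pos [ 0.5843 -0.001   0.1399] yaw 99.84 w 0.0001 frac [-0.0002 -0.0014  0.0024] twist 0.0016
side 104 px [350.  176.1] mean [ 0.4727 -0.3142  0.0867] zmed 0.0877 rect [ 472.7 -316.2] [41.7 14.6] 9.8 col [53. 55. 54.]
side 110 px [290.7 235. ] mean [ 0.6132 -0.1038  0.0897] zmed 0.0903 rect [ 612.8 -106. ] [21.3 12.7] 12.9 col [56. 56. 57.]
side 93 px [295.4 252.6] mean [ 0.6066 -0.0529  0.0895] zmed 0.0904 rect [605.5 -54.2] [12.3 18. ] 88.0 col [55. 57. 64.]
side 341 px [312.7 279.5] mean [0.5808 0.0195 0.0909] zmed 0.0927 rect [578.9  16.6] [30.5 45. ] 79.9 col [53. 53. 56.]
side 307 px [321.2 301.5] mean [0.571  0.0702 0.0906] zmed 0.0923 rect [570.6  68.1] [45.6 12.4] 11.3 col [47. 46. 47.]
```

servo_tool(
  moves=[
    {"translation": [0.002,0,0.001],"twist": 0,"fingers": -1},
    {"translation": [0.0035,0,0.001],"twist": 0,"fingers": -1},
    {"translation": [0.0045,0,0.001],"twist": 0,"fingers": -1},
  ],
)

```text
time: 5.15
eef_pos: [0.584, 0.001, 0.1396]
orientation: [[-0.171, 0.985, 0.001], [0.985, 0.171, -0.004], [-0.004, 0.001, -1.0]]
ft_force: [0.4, -0.5, 0.0]
gripper_width: -0.0001
```

servo_tool(
  moves=[
    {"translation": [0.0015,0,0],"twist": 0,"fingers": -1},
    {"translation": [0.002,0,0],"twist": 0,"fingers": -1},
  ],
)

```text
time: 5.35
eef_pos: [0.5839, 0.0015, 0.1397]
orientation: [[-0.171, 0.985, 0.001], [0.985, 0.171, -0.004], [-0.004, 0.001, -1.0]]
ft_force: [-0.8, -2.0, 0.7]
gripper_width: 0.0001
```

servo_tool(
  moves=[
    {"translation": [0.0015,0,0],"twist": 0,"fingers": -1},
    {"translation": [0.002,0,0],"twist": 0,"fingers": -1},
    {"translation": [0.002,0,0],"twist": 0,"fingers": -1},
  ],
)

```text
time: 5.65
eef_pos: [0.5838, 0.0019, 0.1398]
orientation: [[-0.17, 0.985, 0.002], [0.985, 0.17, -0.005], [-0.005, 0.001, -1.0]]
ft_force: [-0.3, -3.0, 2.2]
gripper_width: -0.0004
```

Run:
```python
from h import *
to(.5752*EX-.0995*EY+[0,0,.139],np.radians(99.7))
```

```text
t 5.65 F [-0.32 -3.02  2.15] pos [0.5838 0.0019 0.1398] yaw 99.82 w -0.0004 frac [-0.0076 -0.0015  0.002 ] twist 0.0013
```

servo_tool(
  moves=[
    {"translation": [0.002,0,0],"twist": 0,"fingers": -1},
    {"translation": [0.002,0,0],"twist": 0,"fingers": -1},
  ],
)

```text
time: 5.85
eef_pos: [0.5837, 0.0024, 0.1399]
orientation: [[-0.17, 0.985, 0.002], [0.985, 0.17, -0.005], [-0.005, 0.001, -1.0]]
ft_force: [-0.7, -4.2, 2.5]
gripper_width: 0.0
```

Run:
```python
from h import *
to(.5752*EX-.0995*EY+[0,0,.139],np.radians(99.7))
p,d=snap('side','s5'); ribs('side','s5')
cv2.imwrite('pics/s5c.png',cv2.resize(p[210:370,240:400,::-1],None,fx=3.5,fy=3.5,interpolation=cv2.INTER_CUBIC))
```

```text
t 5.85 F [-0.65 -4.21  2.46] pos [0.5837 0.0024 0.1399] yaw 99.8 w 0.0 frac [-0.0088 -0.0014  0.0023] twist 0.0011
side 104 px [350.6 176.2] mean [ 0.4713 -0.3142  0.0866] zmed 0.0873 rect [ 471.5 -315. ] [41.1 15.2] 5.2 col [54. 55. 55.]
side 107 px [290.3 235.3] mean [ 0.6139 -0.1038  0.0891] zmed 0.0896 rect [ 613. -107.] [21.8 13.9] 12.5 col [57. 56. 58.]
side 95 px [295.5 252.7] mean [ 0.6064 -0.0528  0.0894] zmed 0.0901 rect [606.1 -54.8] [17.6 13.3] 17.7 col [56. 58. 65.]
side 343 px [313.1 280.7] mean [0.5803 0.0227 0.0912] zmed 0.093 rect [577.9  20.5] [32.9 43.1] 74.3 col [54. 54. 56.]
side 313 px [321.8 302.8] mean [0.5702 0.073  0.0905] zmed 0.0922 rect [570.   70.8] [45.6 12.9] 11.3 col [47. 46. 47.]
```

View pics/s5c.png

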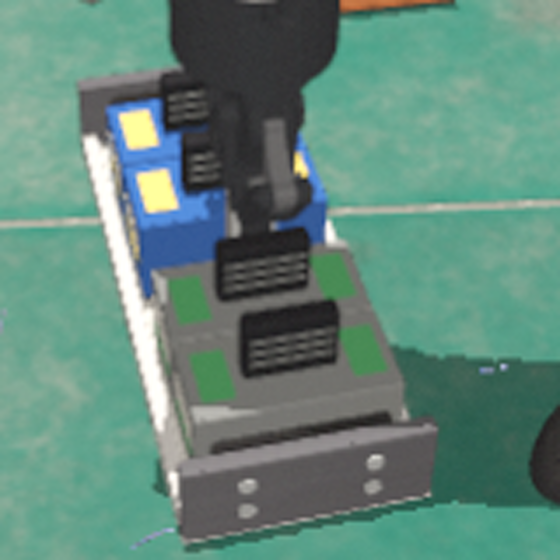

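Greys are on the buffer: the force climbed to 4 N over about 0.7 mm after 17.8 mm of travel, as predicted. The picture shows both still upright. Now the blues.

servo_tool(
  moves=[
    {"translation": [-0.005,0,0.002],"twist": 0,"fingers": -1},
    {"translation": [-0.04,0,0.002],"twist": 0,"fingers": -1},
    {"translation": [-0.08,0,0.002],"twist": 0,"fingers": -1},
    {"translation": [-0.1,0,0.002],"twist": 0,"fingers": -1},
    {"translation": [-0.106,0,0.002],"twist": 0,"fingers": -1},
    {"translation": [-0.11,0,0.002],"twist": 0,"fingers": -1},
    {"translation": [-0.113,0,0.002],"twist": 0,"fingers": -1},
    {"translation": [-0.117,0,0.002],"twist": 0,"fingers": -1},
    {"translation": [-0.121,0,0.002],"twist": 0,"fingers": -1},
    {"translation": [-0.125,0,0.002],"twist": 0,"fingers": -1},
    {"translation": [-0.128,0,0.002],"twist": 0,"fingers": -1},
    {"translation": [-0.131,0,0.002],"twist": 0,"fingers": -1},
  ],
)

```text
time: 7.1
eef_pos: [0.5926, -0.0492, 0.1394]
orientation: [[-0.17, 0.985, 0.002], [0.985, 0.17, -0.005], [-0.005, 0.001, -1.0]]
ft_force: [-0.6, 1.5, -0.3]
gripper_width: 0.0002
```

Run:
```python
from h import *
to(.5752*EX-.163*EY+[0,0,.139],np.radians(99.7))
p,d=snap('side','s6'); ribs('side','s6')
p,d=snap('top','t6'); ribs('top','t6')
```

```text
t 7.1 F [-0.62  1.46 -0.35] pos [ 0.5926 -0.0492  0.1394] yaw 99.81 w 0.0002 frac [-0.0366 -0.0017  0.0011] twist 0.0012
side 125 px [349.  176.4] mean [ 0.4748 -0.3137  0.0864] zmed 0.0873 rect [ 474.5 -315. ] [45.5 16.1] 9.6 col [51. 55. 54.]
side 88 px [288.4 232.2] mean [ 0.6171 -0.1126  0.0898] zmed 0.0908 rect [ 616.6 -115.8] [17.5 16. ] 12.2 col [58. 60. 60.]
side 183 px [299.3 253.6] mean [ 0.5998 -0.0493  0.0901] zmed 0.0905 rect [600.  -51.8] [19.8 48.3] 45.6 col [68. 68. 71.]
side 286 px [313.9 281.4] mean [0.5791 0.0237 0.0906] zmed 0.0922 rect [578.9  20.9] [45.9 13.7] 8.8 col [47. 47. 48.]
side 308 px [321.7 302.5] mean [0.5703 0.0724 0.0906] zmed 0.0925 rect [569.7  70.4] [46.3 12.9] 9.8 col [58. 56. 57.]
top 120 px [315.2 238.1] mean [ 0.6042 -0.1197  0.0938] zmed 0.0938 rect [ 604.5 -119.6] [45.5 12.4] 9.9 col [69. 72. 77.]
top 124 px [407.6 295. ] mean [ 0.4769 -0.3174  0.0878] zmed 0.088 rect [ 476.9 -317.8] [44.5 12.6] 5.8 col [72. 63. 52.]
```

servo_tool(
  moves=[
    {"translation": [-0.004,0,0],"twist": 0,"fingers": -1},
    {"translation": [-0.008,0,0],"twist": 0,"fingers": -1},
    {"translation": [-0.012,0,0],"twist": 0,"fingers": -1},
    {"translation": [-0.015,0,0],"twist": 0,"fingers": -1},
    {"translation": [-0.018,0,0],"twist": 0,"fingers": -1},
    {"translation": [-0.021,0,0],"twist": 0,"fingers": -1},
    {"translation": [-0.024,0,0],"twist": 0,"fingers": -1},
    {"translation": [-0.026,0,0],"twist": 0,"fingers": -1},
  ],
)

```text
time: 8.0
eef_pos: [0.5944, -0.0599, 0.1394]
orientation: [[-0.17, 0.985, 0.002], [0.985, 0.17, -0.005], [-0.005, 0.001, -1.0]]
ft_force: [-0.2, 0.3, 0.0]
gripper_width: 0.0002
```

servo_tool(
  moves=[
    {"translation": [-0.002,0,0],"twist": 0,"fingers": -1},
    {"translation": [-0.003,0,0],"twist": 0,"fingers": -1},
  ],
)

```text
time: 8.2
eef_pos: [0.5946, -0.0612, 0.1394]
orientation: [[-0.17, 0.985, 0.002], [0.985, 0.17, -0.005], [-0.005, 0.001, -1.0]]
ft_force: [0.3, 1.1, -0.1]
gripper_width: -0.0001
```

servo_tool(
  moves=[
    {"translation": [-0.002,0,0],"twist": 0,"fingers": -1},
    {"translation": [-0.002,0,0],"twist": 0,"fingers": -1},
  ],
)

```text
time: 8.4
eef_pos: [0.5947, -0.0618, 0.1395]
orientation: [[-0.17, 0.985, 0.002], [0.985, 0.17, -0.005], [-0.005, 0.001, -1.0]]
ft_force: [0.2, 1.4, 1.3]
gripper_width: 0.0001
```

servo_tool(
  moves=[
    {"translation": [-0.002,0,0],"twist": 0,"fingers": -1},
    {"translation": [-0.002,0,0],"twist": 0,"fingers": -1},
  ],
)

```text
time: 8.6
eef_pos: [0.5949, -0.0622, 0.1396]
orientation: [[-0.17, 0.985, 0.002], [0.985, 0.17, -0.004], [-0.005, 0.001, -1.0]]
ft_force: [-0.7, 3.3, 2.2]
gripper_width: 0.0002
```

servo_tool(
  moves=[
    {"translation": [-0.002,0,0],"twist": 0,"fingers": -1},
    {"translation": [-0.002,0,0],"twist": 0,"fingers": -1},
  ],
)

```text
time: 8.8
eef_pos: [0.595, -0.0626, 0.1397]
orientation: [[-0.171, 0.985, 0.002], [0.985, 0.171, -0.004], [-0.004, 0.001, -1.0]]
ft_force: [-2.1, 4.6, 3.1]
gripper_width: 0.0001
```

Run:
```python
from h import *
to(.5752*EX-.163*EY+[0,0,.139],np.radians(99.7))
p,d=snap('side','s7'); ribs('side','s7')
p,d=snap('top','t7'); ribs('top','t7')
```

```text
t 8.8 F [-2.12  4.59  3.11] pos [ 0.595  -0.0626  0.1397] yaw 99.83 w 0.0001 frac [-0.0026 -0.0019  0.0017] twist 0.0014
side 124 px [348.8 176.4] mean [ 0.4752 -0.3142  0.0862] zmed 0.0869 rect [ 474.6 -316.1] [46.8 14.4] 8.8 col [50. 54. 54.]
side 82 px [287.1 228.2] mean [ 0.6192 -0.1251  0.0899] zmed 0.0905 rect [ 618.8 -127.3] [16.7 12.3] 8.1 col [55. 58. 58.]
side 184 px [297.5 248.8] mean [ 0.6024 -0.0628  0.09  ] zmed 0.0905 rect [602.5 -65. ] [19.6 47.3] 47.2 col [69. 70. 73.]
side 292 px [314.  281.4] mean [0.5789 0.0238 0.0905] zmed 0.0921 rect [579.  21.] [45.5 14. ] 8.6 col [47. 47. 48.]
side 312 px [321.8 302.6] mean [0.5703 0.0724 0.0904] zmed 0.0922 rect [569.7  69.8] [46.  13.4] 11.8 col [59. 58. 58.]
top 122 px [320.9 237. ] mean [ 0.6064 -0.1323  0.0938] zmed 0.0941 rect [ 606.6 -132.4] [45.5 12.5] 10.0 col [71. 73. 76.]
top 95 px [228.4 253.2] mean [0.5751 0.0693 0.094 ] zmed 0.0942 rect [571.6  69.2] [44.3 11.5] 5.1 col [79. 77. 70.]
top 121 px [407.7 294.9] mean [ 0.477  -0.3175  0.0882] zmed 0.0881 rect [ 476.8 -317.8] [44.6 12.2] 4.8 col [73. 63. 52.]
```

Blues are on their buffer too: about 5 N after roughly 21.7 mm. In the arm's own frame the slot centre is the midpoint of the two contacts. Backing off and lifting.

servo_tool(
  moves=[
    {"translation": [0.02,0,0],"twist": 0,"fingers": -1},
    {"translation": [0.04,0,-0.06],"twist": 0,"fingers": -1},
    {"translation": [0.04,0,-0.16],"twist": 0,"fingers": -1},
    {"translation": [0.04,0,-0.24],"twist": 0,"fingers": -0.2},
    {"translation": [-0.1,0,-0.24],"twist": 0,"fingers": -0.2},
    {"translation": [-0.2,0,-0.24],"twist": 0,"fingers": -0.2},
    {"translation": [-0.3,0,-0.24],"twist": 0,"fingers": -0.2},
  ],
)

```text
time: 9.6
eef_pos: [0.6154, -0.1832, 0.2367]
orientation: [[-0.17, 0.985, 0.003], [0.985, 0.17, -0.006], [-0.006, 0.002, -1.0]]
ft_force: [-0.2, 0.7, 0.6]
gripper_width: 0.0345
```

Run:
```python
from h import *
p,d=snap('top','t8'); ribs('top','t8'); faces('top','t8'); snap('side','s8'); ribs('side','s8')
to([.476,-.3165,.2],np.radians(97.2))
W=cloud('top',d);s=W@EY;x=W@EX;q=(s<-.06)&(s>-.2)&(W[...,2]<.03)
for lo in list(np.arange(.505,.535,.002))+list(np.arange(.615,.645,.002)):
    z=W[...,2][q&(x>=lo)&(x<lo+.002)]
    if len(z): print(round(lo,3),len(z),np.percentile(z,[10,50,90]).round(3))
# rail tops direction
for a,b in((.505,.53),(.62,.645)):
    m=q&(x>a)&(x<b)&(W[...,2]>.012)&(W[...,2]<.028); P=W[m]; print('rail',len(P),P[:,2].mean(),(P@EX).mean(),np.polyfit(P@EY,P@EX,1))
```

```text
top 96 px [297.5 239.5] mean [ 0.602  -0.0812  0.094 ] zmed 0.0942 rect [599.6 -82. ] [43.3 12.6] 9.9 col [86. 83. 78.]
top 129 px [251.9 250.5] mean [0.58   0.0182 0.0933] zmed 0.094 rect [580.6  18.9] [45.2 12.6] 10.3 col [74. 75. 70.]
top 136 px [229.5 254.9] mean [0.5714 0.0671 0.0928] zmed 0.0936 rect [571.5  67.7] [45.1 12.9] 8.5 col [67. 69. 64.]
top 123 px [407.6 295. ] mean [ 0.4767 -0.3174  0.0881] zmed 0.0883 rect [ 476.9 -318. ] [44.6 12.5] 6.4 col [74. 63. 52.]
top orange 552 [404.2 295.1] mean [ 0.4765 -0.3154  0.0544] rect [ 476.9 -317.8] [98.5 50.1] 7.2
top blue 88 [289.7 236.5] mean [ 0.6126 -0.0623  0.0606] rect [615.6 -63.5] [52.4 13.9] 8.8
top yellow 92 [295.8 227.2] mean [ 0.6332 -0.0764  0.0615] rect [633.2 -76.5] [16.1 29. ] 10.7
side 122 px [349.  176.3] mean [ 0.475  -0.3138  0.0866] zmed 0.0873 rect [ 474.5 -315. ] [46.5 15.1] 3.2 col [50. 55. 54.]
side 224 px [294.7 227.3] mean [ 0.6047 -0.127   0.09  ] zmed 0.091 rect [ 604.9 -129. ] [44.7 14.1] 9.0 col [49. 51. 50.]
side 249 px [300.5 243.3] mean [ 0.596  -0.0777  0.0903] zmed 0.0913 rect [595.5 -80.5] [4
[... 805 characters left out ...]
 0.008]
0.533 18 [0.003 0.006 0.008]
0.535 20 [0.004 0.006 0.011]
0.615 21 [0.002 0.007 0.01 ]
0.617 18 [0.005 0.007 0.009]
0.619 19 [0.003 0.006 0.01 ]
0.621 17 [0.003 0.006 0.009]
0.623 18 [0.002 0.006 0.008]
0.625 20 [0.003 0.006 0.008]
0.627 35 [0.004 0.011 0.018]
0.629 14 [0.015 0.017 0.019]
0.631 39 [0.013 0.016 0.02 ]
0.633 53 [0.013 0.016 0.019]
0.635 26 [0.013 0.015 0.017]
0.637 9 [-0.001  0.001  0.003]
0.639 46 [-0.003  0.     0.004]
0.641 44 [-0.003 -0.     0.003]
0.643 34 [-0.003 -0.     0.002]
0.645 34 [-0.002 -0.     0.003]
rail 123 0.01617348001426996 0.5194300359227132 [-1.48398101e-04  5.19414681e-01]
rail 143 0.016165434632557568 0.6325912923667557 [-0.00649898  0.63174719]
```

servo_tool(
  moves=[
    {"translation": [-0.258,-0.391,0.05],"twist": 0.023,"fingers": 0.1},
    {"translation": [-0.258,-0.391,0.05],"twist": 0.023,"fingers": 0.1},
    {"translation": [-0.258,-0.391,0.05],"twist": 0.023,"fingers": 0.1},
    {"translation": [-0.258,-0.391,0.05],"twist": 0.023,"fingers": 0.1},
    {"translation": [-0.258,-0.391,0.05],"twist": 0.023,"fingers": 0.1},
    {"translation": [-0.258,-0.391,0.05],"twist": 0.023,"fingers": 0.1},
    {"translation": [-0.258,-0.391,0.05],"twist": 0.023,"fingers": 0.1},
  ],
)

```text
time: 10.4
eef_pos: [0.4771, -0.3152, 0.2172]
orientation: [[-0.126, 0.992, 0.002], [0.992, 0.126, -0.01], [-0.01, 0.001, -1.0]]
ft_force: [0.8, -0.0, 0.0]
gripper_width: 0.0471
```

Run:
```python
from h import *
to([.476,-.3165,.133],np.radians(97.2))
p,d=snap('side','s9'); cv2.imwrite('pics/s9c.png',cv2.resize(p[80:260,240:440,::-1],None,fx=3,fy=3,interpolation=cv2.INTER_CUBIC))
```

```text
t 10.4 F [ 0.81 -0.03  0.  ] pos [ 0.4771 -0.3152  0.2172] yaw 97.25 w 0.0471 frac [-0.0007 -0.0033  0.2106] twist 0.0006
```

View pics/s9c.png

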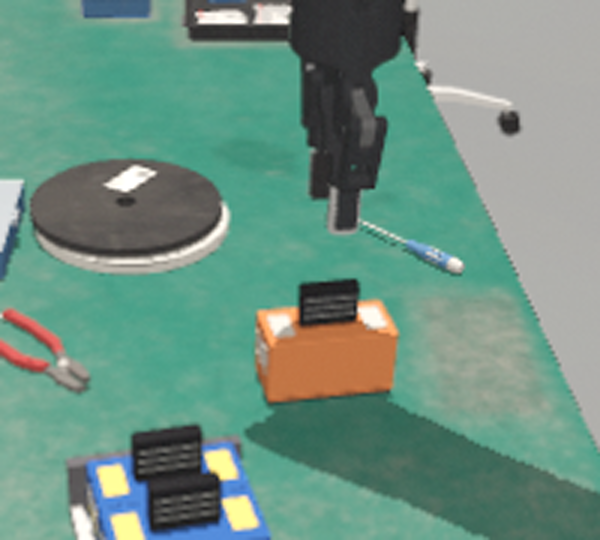

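Picture 6 of 12: the jaws are open over the orange rib (rib at crop (328,302)) and the path down is clear.

servo_tool(
  moves=[
    {"translation": [-0.001,-0.003,0.08],"twist": 0,"fingers": 0.1},
    {"translation": [-0.001,-0.003,0.14],"twist": 0,"fingers": 0.1},
    {"translation": [-0.001,-0.003,0.18],"twist": 0,"fingers": 0.1},
    {"translation": [-0.001,-0.003,0.2],"twist": 0,"fingers": 0.1},
    {"translation": [-0.001,-0.003,0.21],"twist": 0,"fingers": 0.1},
    {"translation": [-0.001,-0.003,0.21],"twist": 0,"fingers": 0.1},
  ],
)

```text
time: 11.05
eef_pos: [0.4769, -0.3159, 0.1332]
orientation: [[-0.128, 0.992, 0.002], [0.992, 0.128, -0.01], [-0.01, 0.0, -1.0]]
ft_force: [-0.6, -0.9, -0.6]
gripper_width: 0.047
```

servo_tool(
  moves=[
    {"translation": [0,0,0],"twist": 0,"fingers": -0.3},
    {"translation": [0,0,0],"twist": 0,"fingers": -0.5},
    {"translation": [0,0,0],"twist": 0,"fingers": -0.7},
    {"translation": [0,0,0],"twist": 0,"fingers": -1},
    {"translation": [0,0,0],"twist": 0,"fingers": -1},
    {"translation": [0,0,0],"twist": 0,"fingers": -1},
  ],
  grip_force=25,
)

```text
time: 11.65
eef_pos: [0.4773, -0.3162, 0.134]
orientation: [[-0.128, 0.992, 0.003], [0.992, 0.128, -0.01], [-0.01, 0.002, -1.0]]
ft_force: [-1.4, 0.7, 5.2]
gripper_width: 0.0117
```

servo_tool(
  moves=[
    {"translation": [0,0,-0.02],"twist": 0,"fingers": -1},
    {"translation": [0,0,-0.06],"twist": 0,"fingers": -1},
    {"translation": [0,0,-0.12],"twist": 0,"fingers": -1},
    {"translation": [0,0,-0.2],"twist": 0,"fingers": -1},
    {"translation": [0,0,-0.28],"twist": 0,"fingers": -1},
    {"translation": [0,0,-0.33],"twist": 0,"fingers": -1},
    {"translation": [0,0,-0.33],"twist": 0,"fingers": -1},
  ],
)

```text
time: 12.35
eef_pos: [0.4776, -0.3157, 0.2691]
orientation: [[-0.128, 0.992, 0.007], [0.992, 0.128, -0.012], [-0.013, 0.006, -1.0]]
ft_force: [0.5, 0.2, -2.8]
gripper_width: 0.0114
```

Run:
```python
from h import *
to(.5763*EX-.129*EY+[0,0,.265],np.radians(99.7))
```

```text
t 12.35 F [ 0.45  0.21 -2.79] pos [ 0.4776 -0.3157  0.2691] yaw 97.34 w 0.0114 frac [0.6724 0.3693 0.0035] twist -0.0262
```

servo_tool(
  moves=[
    {"translation": [0.05,0.027,0],"twist": -0.005,"fingers": -1},
    {"translation": [0.13,0.07,0],"twist": -0.01,"fingers": -1},
    {"translation": [0.22,0.12,0],"twist": -0.02,"fingers": -1},
    {"translation": [0.32,0.175,0],"twist": -0.026,"fingers": -1},
    {"translation": [0.42,0.23,0],"twist": -0.026,"fingers": -1},
    {"translation": [0.51,0.28,0],"twist": -0.026,"fingers": -1},
    {"translation": [0.58,0.32,0],"twist": -0.026,"fingers": -1},
    {"translation": [0.63,0.346,0],"twist": -0.026,"fingers": -1},
    {"translation": [0.66,0.362,0],"twist": -0.026,"fingers": -1},
    {"translation": [0.672,0.369,0],"twist": -0.026,"fingers": -1},
    {"translation": [0.672,0.369,0],"twist": -0.026,"fingers": -1},
    {"translation": [0.672,0.369,0],"twist": -0.026,"fingers": -1},
  ],
)

```text
time: 13.55
eef_pos: [0.5893, -0.0321, 0.2661]
orientation: [[-0.166, 0.986, 0.007], [0.986, 0.166, -0.013], [-0.014, 0.005, -1.0]]
ft_force: [0.2, -0.6, -3.0]
gripper_width: 0.0116
```

Run:
```python
from h import *
to(.5763*EX-.129*EY+[0,0,.2],np.radians(99.7))
p,d=snap('side','s10'); cv2.imwrite('pics/s10c.png',cv2.resize(p[120:370,180:440,::-1],None,fx=2.4,fy=2.4,interpolation=cv2.INTER_CUBIC))
ribs('side','s10')
h=cv2.cvtColor(p,cv2.COLOR_RGB2HSV);W=cloud('side',d)
m=(cv2.inRange(h,(5,150,80),(18,255,255))>0)&(d>0)&(W[...,2]>.08)&(abs(W[...,1])<.2)
q=W[m];print(len(q));x=q@EX;s=q@EY
for a in range(8): 
    k=(q[:,2]>.11+a*.01)&(q[:,2]<.12+a*.01)
    if k.sum()>5: print(round(.11+a*.01,2),k.sum(),'x',np.percentile(x[k],[2,98]).round(4),'s',np.percentile(s[k],[5,50,95]).round(4))
```

```text
t 13.55 F [ 0.17 -0.59 -2.97] pos [ 0.5893 -0.0321  0.2661] yaw 99.55 w 0.0116 frac [0.0071 0.0014 0.1652] twist -0.0017
side 295 px [313.9 281.5] mean [0.5792 0.0239 0.0904] zmed 0.0922 rect [578.7  21.4] [46.  13.7] 8.4 col [48. 47. 49.]
side 308 px [321.7 302.5] mean [0.5703 0.0724 0.0905] zmed 0.0924 rect [569.8  70.8] [46.1 13.2] 6.7 col [48. 47. 48.]
1877
0.13 102 x [0.5273 0.6171] s [-0.1109 -0.1089 -0.1077]
0.14 269 x [0.5262 0.6199] s [-0.1094 -0.108  -0.1063]
0.15 289 x [0.5263 0.6217] s [-0.1096 -0.1079 -0.1061]
0.16 276 x [0.5271 0.6199] s [-0.1091 -0.1076 -0.1062]
0.17 292 x [0.5259 0.6198] s [-0.1093 -0.1076 -0.106 ]
0.18 643 x [0.5255 0.6213] s [-0.1362 -0.1116 -0.1065]
```

View pics/s10c.png

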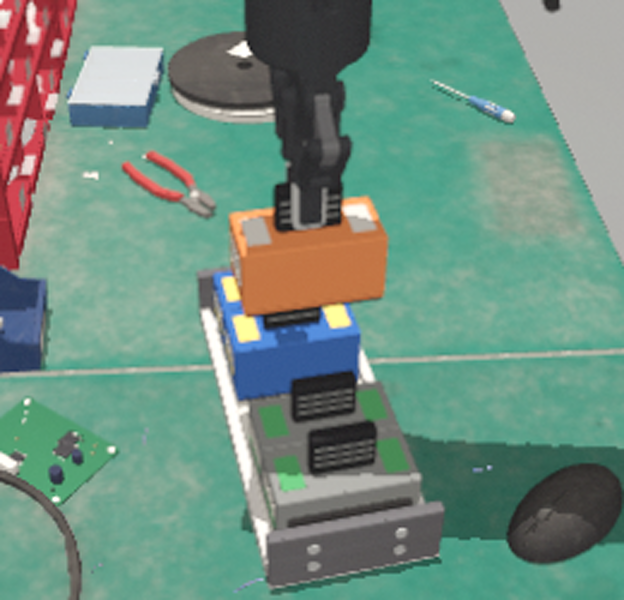

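The crop shows the orange held square above the gap, about 0.7° out of upright, like the tool. Comparing faces in this same view before lowering.

Run:
```python
from h import *
D=np.load('pics/s10.npz');p,d=D['p'],D['d'];W=cloud('side',d);h=cv2.cvtColor(p,cv2.COLOR_RGB2HSV);x=W@EX;s=W@EY;z=W[...,2]
b=(cv2.inRange(h,(105,120,40),(125,255,255))>0)&(z>.028)&(z<.055)&(abs(x-.575)<.04)&(s>-.2)&(s<-.1)
print('blue inner face',b.sum(),np.percentile(s[b],[10,50,90]).round(4))
g=(z>.052)&(z<.058)&(abs(x-.575)<.04)&(s>-.02)&(s<.015)
print('grey outer face',g.sum(),np.percentile(s[g],[10,50,90]).round(4))
o=(cv2.inRange(h,(5,150,80),(18,255,255))>0)&(z>.135)&(z<.18)&(s>-.115)&(s<-.1)
print('orange face fit s~x,z',np.linalg.lstsq(np.c_[x[o]-.575,z[o]-.155,np.ones(o.sum())],s[o],rcond=None)[0])
print('blue fit',np.linalg.lstsq(np.c_[x[b]-.575,z[b]-.04,np.ones(b.sum())],s[b],rcond=None)[0])
```

```text
blue inner face 445 [-0.1574 -0.156  -0.1547]
grey outer face 135 [-0.0046 -0.0034  0.0128]
orange face fit s~x,z [-0.00695435  0.02189375 -0.10794367]
blue fit [ 0.00033919  0.00472825 -0.15604152]
```

servo_tool(
  moves=[
    {"translation": [0.0085,0.001,0.02],"twist": -0.004,"fingers": -1},
    {"translation": [0.0085,0.001,0.06],"twist": -0.004,"fingers": -1},
    {"translation": [0.0085,0.001,0.1],"twist": -0.004,"fingers": -1},
    {"translation": [0.0085,0.001,0.13],"twist": -0.004,"fingers": -1},
    {"translation": [0.0085,0.001,0.15],"twist": -0.004,"fingers": -1},
    {"translation": [0.0085,0.001,0.155],"twist": -0.004,"fingers": -1},
    {"translation": [0.0085,0.001,0.155],"twist": -0.004,"fingers": -1},
  ],
)

```text
time: 14.3
eef_pos: [0.5896, -0.0297, 0.2043]
orientation: [[-0.172, 0.985, 0.007], [0.985, 0.172, -0.013], [-0.014, 0.005, -1.0]]
ft_force: [-0.2, -0.5, -3.6]
gripper_width: 0.0116
```

```bash
cat >> h.py <<'E'
def faces3(f,zlo,zhi):
    D=np.load(f'pics/{f}.npz');p,d=D['p'],D['d'];W=cloud('side',d);h=cv2.cvtColor(p,cv2.COLOR_RGB2HSV);x=W@EX;s=W@EY;z=W[...,2]
    g=(z>.052)&(z<.058)&(abs(x-.575)<.04)&(s>-.02)&(s<.015); print('grey outer face',np.median(s[g]).round(4))
    o=(cv2.inRange(h,(5,150,80),(18,255,255))>0)&(z>zlo)&(z<zhi)&(s>-.12)&(s<-.1)
    if o.sum()>20: print('orange face s~x,z at z',(zlo+zhi)/2,o.sum(),np.linalg.lstsq(np.c_[x[o]-.575,z[o]-(zlo+zhi)/2,np.ones(o.sum())],s[o],rcond=None)[0].round(4),'x',np.percentile(x[o],[1,99]).round(4))
E
python3 - <<'E'
from h import *
to(.5763*EX-.1276*EY+[0,0,.14],np.radians(99.7))
snap('side','s11'); faces3('s11',.075,.115)
E
```

```text
t 14.3 F [-0.21 -0.53 -3.58] pos [ 0.5896 -0.0297  0.2043] yaw 99.88 w 0.0116 frac [ 0.0048 -0.0005  0.1607] twist 0.002
grey outer face -0.0036
orange face s~x,z at z 0.095 940 [ 0.001   0.0205 -0.1057] x [0.5259 0.6222]
```

servo_tool(
  moves=[
    {"translation": [0.004,0,0],"twist": 0.001,"fingers": -1},
    {"translation": [0.004,0,0.01],"twist": 0.001,"fingers": -1},
    {"translation": [0.0042,0,0.02],"twist": 0.001,"fingers": -1},
    {"translation": [0.0044,0,0.03],"twist": 0.001,"fingers": -1},
    {"translation": [0.0046,0,0.038],"twist": 0.001,"fingers": -1},
    {"translation": [0.0046,0,0.042],"twist": 0.001,"fingers": -1},
    {"translation": [0.0046,0,0.042],"twist": 0.001,"fingers": -1},
  ],
)

```text
time: 15.05
eef_pos: [0.5895, -0.0281, 0.1876]
orientation: [[-0.17, 0.985, 0.007], [0.985, 0.17, -0.013], [-0.014, 0.005, -1.0]]
ft_force: [1.0, 0.1, -3.1]
gripper_width: 0.0115
```

Run:
```python
from h import *
to(.5763*EX-.1276*EY+[0,0,.14],np.radians(99.7))
p,d=snap('side','s12'); faces3('s12',.07,.1)
cv2.imwrite('pics/s12c.png',cv2.resize(p[150:350,200:410,::-1],None,fx=2.9,fy=2.9,interpolation=cv2.INTER_CUBIC))
```

```text
t 15.05 F [ 1.    0.08 -3.1 ] pos [ 0.5895 -0.0281  0.1876] yaw 99.79 w 0.0115 frac [ 0.0004 -0.0007  0.1189] twist 0.001
grey outer face -0.0037
orange face s~x,z at z 0.085 667 [-0.0029  0.0147 -0.1039] x [0.5261 0.6227]
```

View pics/s12c.png

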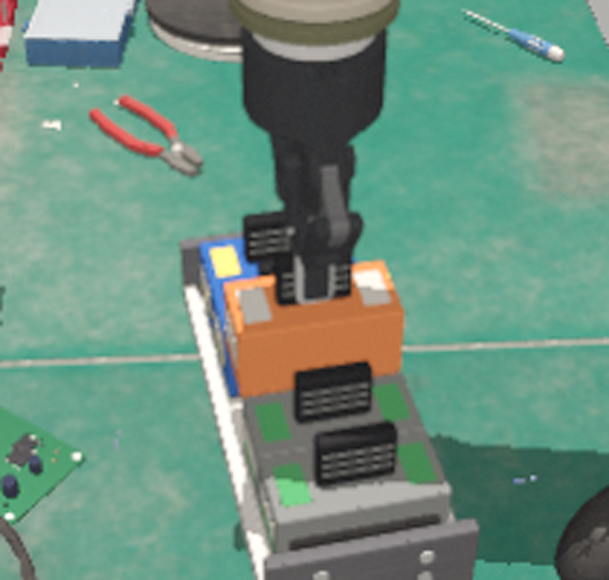

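The foot has entered the gap with no contact force (−3.1 N is its weight). Continuing slowly.

servo_tool(
  moves=[
    {"translation": [0,0,0.008],"twist": 0,"fingers": -1},
    {"translation": [0,0,0.016],"twist": 0,"fingers": -1},
    {"translation": [0.0002,0,0.024],"twist": 0,"fingers": -1},
    {"translation": [0.0002,0,0.032],"twist": 0,"fingers": -1},
    {"translation": [0.0003,0,0.04],"twist": 0,"fingers": -1},
    {"translation": [0.0003,0,0.046],"twist": 0,"fingers": -1},
    {"translation": [0.0003,0,0.046],"twist": 0,"fingers": -1},
  ],
)

```text
time: 15.8
eef_pos: [0.5895, -0.0282, 0.1689]
orientation: [[-0.17, 0.985, 0.007], [0.985, 0.17, -0.013], [-0.014, 0.005, -1.0]]
ft_force: [-0.4, 0.1, -2.8]
gripper_width: 0.0115
```

Run:
```python
from h import *
to(.5763*EX-.1276*EY+[0,0,.14],np.radians(99.7))
p,d=snap('side','s13'); faces3('s13',.067,.09)
```

```text
t 15.8 F [-0.38  0.14 -2.82] pos [ 0.5895 -0.0282  0.1689] yaw 99.79 w 0.0115 frac [-0.0001 -0.0005  0.0723] twist 0.001
grey outer face -0.0039
orange face s~x,z at z 0.0785 587 [-0.0021 -0.2602 -0.1047] x [0.5257 0.6219]
```

servo_tool(
  moves=[
    {"translation": [0,0,0.008],"twist": 0,"fingers": -1},
    {"translation": [0.0001,0,0.016],"twist": 0,"fingers": -1},
    {"translation": [0.0002,0,0.024],"twist": 0,"fingers": -1},
    {"translation": [0.0003,0,0.032],"twist": 0,"fingers": -1},
    {"translation": [0.0004,0,0.04],"twist": 0,"fingers": -1},
    {"translation": [0.0004,0,0.046],"twist": 0,"fingers": -1},
    {"translation": [0.0004,0,0.05],"twist": 0,"fingers": -1},
    {"translation": [0.0004,0,0.05],"twist": 0,"fingers": -1},
  ],
)

```text
time: 16.65
eef_pos: [0.5896, -0.0283, 0.1489]
orientation: [[-0.17, 0.985, 0.007], [0.985, 0.17, -0.013], [-0.014, 0.004, -1.0]]
ft_force: [0.3, 0.2, -2.6]
gripper_width: 0.0113
```

servo_tool(
  moves=[
    {"translation": [0,0,0.005],"twist": 0,"fingers": -1},
    {"translation": [0,0,0.01],"twist": 0,"fingers": -1},
    {"translation": [0,0,0.014],"twist": 0,"fingers": -1},
  ],
)

```text
time: 16.95
eef_pos: [0.5897, -0.0284, 0.1431]
orientation: [[-0.17, 0.985, 0.007], [0.985, 0.17, -0.013], [-0.014, 0.004, -1.0]]
ft_force: [-1.2, 0.1, -3.3]
gripper_width: 0.0114
```

servo_tool(
  moves=[
    {"translation": [0,0,0.003],"twist": 0,"fingers": -1},
    {"translation": [0,0,0.005],"twist": 0,"fingers": -1},
    {"translation": [0,0,0.005],"twist": 0,"fingers": -1},
  ],
)

```text
time: 17.25
eef_pos: [0.5896, -0.0285, 0.141]
orientation: [[-0.17, 0.985, 0.007], [0.985, 0.17, -0.013], [-0.014, 0.004, -1.0]]
ft_force: [0.1, 0.1, -2.6]
gripper_width: 0.0117
```

servo_tool(
  moves=[
    {"translation": [0,0,0.002],"twist": 0,"fingers": -1},
    {"translation": [0,0,0.0025],"twist": 0,"fingers": -1},
  ],
)

```text
time: 17.45
eef_pos: [0.5897, -0.0285, 0.1402]
orientation: [[-0.17, 0.985, 0.007], [0.985, 0.17, -0.013], [-0.014, 0.005, -1.0]]
ft_force: [0.4, -0.1, -0.9]
gripper_width: 0.0116
```

servo_tool(
  moves=[
    {"translation": [0,0,0.002],"twist": 0,"fingers": -1},
    {"translation": [0,0,0.002],"twist": 0,"fingers": -1},
  ],
)

```text
time: 17.65
eef_pos: [0.5902, -0.0286, 0.1402]
orientation: [[-0.17, 0.985, 0.008], [0.985, 0.17, -0.013], [-0.014, 0.006, -1.0]]
ft_force: [-1.9, 0.3, 3.5]
gripper_width: 0.0114
```

Run:
```python
from h import *
to(.5763*EX-.1276*EY+[0,0,.14],np.radians(99.7))
p,d=snap('side','s14')
W=cloud('side',d);h=cv2.cvtColor(p,cv2.COLOR_RGB2HSV);x=W@EX;s=W@EY;z=W[...,2]
o=(cv2.inRange(h,(5,120,80),(20,255,255))>0)&(s>-.16)&(s<-.1)&(z>.03)
print('orange top z',o.sum(),np.percentile(z[o],[10,50,90]).round(4),np.linalg.lstsq(np.c_[x[o]-.575,s[o]+.13,np.ones(o.sum())],z[o],rcond=None)[0].round(4))
```

```text
t 17.65 F [-1.95  0.33  3.54] pos [ 0.5902 -0.0286  0.1402] yaw 99.78 w 0.0114 frac [ 0.     -0.0016  0.0004] twist 0.0009
orange top z 415 [0.0599 0.0614 0.0629] [-0.0143 -0.0461  0.0617]
```

On the floor: the force went from −2.7 N to +3.5 N and the top is at 61.4 mm against 61 expected. Opening a little.

servo_tool(
  moves=[
    {"translation": [0,0,0],"twist": 0,"fingers": -0.65},
    {"translation": [0,0,0],"twist": 0,"fingers": -0.55},
    {"translation": [0,0,0],"twist": 0,"fingers": -0.45},
    {"translation": [0,0,0],"twist": 0,"fingers": -0.45},
  ],
)

```text
time: 18.1
eef_pos: [0.5901, -0.0285, 0.14]
orientation: [[-0.17, 0.985, 0.008], [0.985, 0.17, -0.013], [-0.014, 0.006, -1.0]]
ft_force: [0.2, 0.3, -0.1]
gripper_width: 0.0236
```

servo_tool(
  moves=[
    {"translation": [0,0,-0.02],"twist": 0,"fingers": -0.45},
    {"translation": [0,0,-0.06],"twist": 0,"fingers": -0.45},
    {"translation": [0,0,-0.1],"twist": 0,"fingers": -0.45},
    {"translation": [0,0,-0.18],"twist": 0,"fingers": -0.45},
    {"translation": [0,0,-0.28],"twist": 0,"fingers": -0.45},
    {"translation": [0.1,0,-0.36],"twist": 0,"fingers": -0.45},
    {"translation": [0.2,0,-0.36],"twist": 0,"fingers": -0.45},
    {"translation": [0.32,0,-0.36],"twist": 0,"fingers": -0.45},
    {"translation": [0.44,0,-0.36],"twist": 0,"fingers": -0.45},
    {"translation": [0.55,0,-0.36],"twist": 0,"fingers": -0.45},
    {"translation": [0.66,0,-0.36],"twist": 0,"fingers": -0.45},
    {"translation": [0.66,0,-0.36],"twist": 0,"fingers": -0.45},
  ],
)

```text
time: 19.3
eef_pos: [0.5412, 0.2419, 0.2802]
orientation: [[-0.181, 0.983, 0.007], [0.983, 0.181, -0.01], [-0.011, 0.005, -1.0]]
ft_force: [-0.2, 1.1, -0.2]
gripper_width: 0.0238
```

Run:
```python
from h import *
p,d=snap('top','t15'); ribs('top','t15'); faces('top','t15')
p,d=snap('side','s15'); ribs('side','s15')
print(arm.get_obs()['ft_force'].round(2))
t=np.load('pics/top0.npz')['p'].astype(int);e=np.abs(t-np.load('pics/top15.npz' if 0 else 'pics/t15.npz')['p']).sum(2)>90
k,l,s,c=cv2.connectedComponentsWithStats(e.astype(np.uint8));print([(s[i].tolist()) for i in range(1,k) if s[i,4]>60])
cv2.imwrite('pics/s15c.png',cv2.resize(p[160:370,200:410,::-1],None,fx=2.8,fy=2.8,interpolation=cv2.INTER_CUBIC))
```

```text
top 122 px [320.5 237.2] mean [ 0.606  -0.1314  0.0936] zmed 0.0941 rect [ 606.4 -131.5] [45.7 12.5] 10.1 col [76. 79. 84.]
top 125 px [298.2 241.6] mean [ 0.5973 -0.0825  0.0938] zmed 0.094 rect [598.  -82.3] [46.  12.7] 9.8 col [78. 79. 85.]
top 125 px [275.  245.8] mean [ 0.5891 -0.0322  0.094 ] zmed 0.0947 rect [590.  -31.7] [46.  12.4] 9.4 col [99. 81. 70.]
top 130 px [251.9 250.5] mean [0.5801 0.0182 0.0932] zmed 0.0941 rect [580.5  19. ] [45.9 12.4] 9.9 col [80. 78. 72.]
top 134 px [229.4 255. ] mean [0.5712 0.0672 0.0931] zmed 0.0937 rect [571.4  67.7] [45.  12.1] 10.5 col [73. 73. 68.]
top orange 468 [276.3 247.5] mean [ 0.5884 -0.0321  0.0609] rect [588.7 -31.7] [96.1 48.7] 9.8
top blue 926 [310.4 241.6] mean [ 0.6001 -0.1086  0.0607] rect [ 601.1 -108.5] [95.7 98.8] 9.5
top yellow 88 [317.6 222.8] mean [ 0.6419 -0.1255  0.0615] rect [ 641.8 -125.3] [16.  28.8] 8.4
top yellow 93 [295.7 227.2] mean [ 0.633  -0.0763  0.0611] rect [632.5 -76.4] [16.4 28.7] 12.2
top yellow 88 [323.6 254.2] mean [ 0.571  -0.1376  0.0614] rect [ 571.1 -137.6] [14.8 29.1] 8.9
top yellow 87 [301.6 
[... 377 characters left out ...]
zmed 0.0922 rect [588.2 -29.8] [46.  15.6] 9.6 col [61. 60. 62.]
side 292 px [314.  281.4] mean [0.579  0.0238 0.0905] zmed 0.0923 rect [579.   21.2] [45.6 13.3] 10.2 col [64. 60. 59.]
side 316 px [321.8 302.6] mean [0.5701 0.0723 0.0902] zmed 0.0922 rect [569.9  69.6] [45.8 12.5] 9.1 col [62. 60. 61.]
[ 1.43 -0.95  0.19]
[[315, 215, 21, 47, 589], [0, 220, 95, 260, 16057], [40, 221, 38, 46, 952], [292, 221, 24, 32, 389], [257, 224, 39, 47, 1286], [217, 235, 27, 46, 697], [248, 240, 10, 25, 147], [95, 242, 87, 107, 3635], [92, 251, 12, 20, 167], [298, 252, 20, 12, 156], [389, 271, 32, 48, 1198], [78, 311, 14, 40, 135], [177, 342, 10, 17, 68], [103, 403, 29, 77, 454], [198, 442, 72, 38, 1353]]
```

View pics/s15c.png

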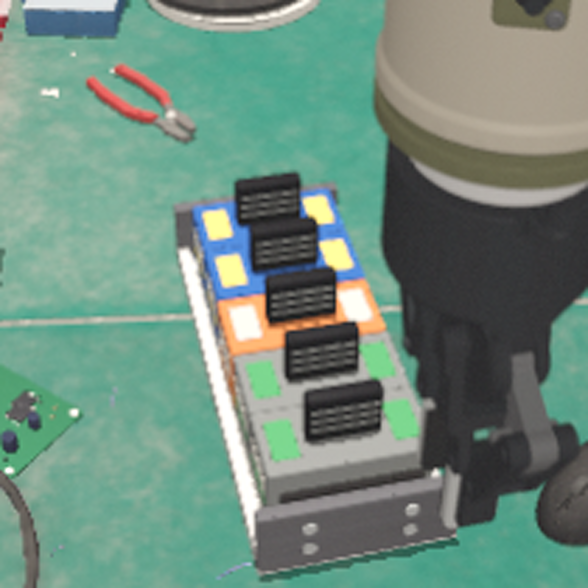

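```bash
python3 -c "
from h import *
print(arm.close_job(), arm.get_obs()['time'])"
```

```text
the job is handed in; nothing more can be done
the job is handed in; nothing more can be done
```

The orange cassette is filed between the grey and blue ones, standing on the rack floor, and I handed the job in at about 19.4 s of the 58 s allowed.

- **Nudging:** I pushed the greys, then the blues, low on their inner ribs with shut fingers. I stopped when the force had risen to about 4–5 N over less than 1 mm, which was each end's buffer. They had slid about 17.8 mm and 21.7 mm, close to what the pictures predicted.
- **Filing:** I gripped the orange cassette at 25 N and centred it over the gap, using both the two buffer contacts and the side view. On the way down the force never departed from the cassette's own weight until the floor, where I stopped at about 3.5 N. The jaws then opened to only 24 mm before lifting clear.
- **Final checks:** All five ribs are at the same height (94 mm) and evenly spaced at about 50 mm. The orange top was at 61.4 mm just before release, against 61 mm expected, and 60.9 mm in the last picture. The cassette lies parallel to the others, and the arm is clear of everything.
- **Bystanders:** The before-and-after difference of the top pictures shows no change at the mouse. The cutters and circuit board were checked only by eye in the side view and look undisturbed.
- **Small disagreements:** The top camera placed the slot centre about 1.5 mm from where touch and the side camera did, so I went by the latter two. The tool had drifted about 0.7° out of upright, which I allowed for on the way down.

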